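Make up the coffee tray and the dinner tray

ROBOT

A 6-joint arm with a two-finger parallel gripper is mounted at the origin on a cart in front of the work surface, level with it; the furniture and walls round the work are solid. World frame = base frame: x ahead of the robot, y to its left, z up, the work surface at z = 0. Lengths are in mm, angles in degrees, forces in N, time in s.
With the tool pointing down it reaches from about 325 to 850 mm from the base axis. Payload 4.4 kg.
Tool frame: the origin (TCP) lies on the centre line of the jaws, within the pads' length; the fingertips stand tip_reach ahead of it and the grasp point (between the pads) lies 11 mm behind it (tip_reach is the distance from the TCP to the fingertips, in mm); z points along the fingers, y is the line along which they close (so a half turn about z gives the same grasp; the last joint's range is limited). The gripper opens to 94 mm and grips with 3 to 60 N. Pads are 16 mm wide; open, the fingers measure 119 mm over their backs; the gripper's body (75 mm by 177 mm) begins 78 mm behind the grasp point.
Start: joints at [65.861, 11.837, 88.321, -0, 79.842, -8.623], TCP at [153.824, 554.045, 213.447] pointing down, gripper open.
Joint ranges: [-156.59, 156.59], [-49.26, 127.26], [12.9, 141.05], [-63.56, 243.56], [4.71, 150.69], [-161.64, 161.64]. Speed limits (degrees/s): [159.86, 159.86, 180, 180, 180, 180].

INTERFACE

Orientations are given as a 3x3 rotation matrix whose columns are the frame's x, y, z axes.
In Python, from plant import move_ptp, servo_line, move_joints, release, grasp, pause, ik, read_state, grab_frame, MotionError, sign_off, tip_reach gives the robot as it stands. Calls block until the motion is done:
- move_ptp(position, orientation): joint-space move of the TCP to a pose.
- servo_line(position, frame=None, feed=150): straight line of the TCP; frame=None keeps the orientation; feed is the mean speed in mm/s.
- move_joints(angles): joint-space move.
- release() and grasp(f_grip=None): open the fingers fully, or close them until they stop; f_grip is the grip in N (None keeps the last).
- pause(seconds).
- ik(position, orientation): joint angles nearest the present ones, or None.
- read_state(): the state.
- grab_frame(name): name is "scene" or "top" or "wrist"; returns a dict with "frame" (400x640x3 uint8, red, green, blue), "fx", "fy", "cx", "cy" (pixels), "R" (3x3) and "t" (3): a world point X has camera coordinates R X + t. Camera axes: x right, y down, z forward; pixel columns grow to the right and rows downward; lengths in mm; the calibration is good to about 2 mm. A picture is of the moment at which its call begins. There is no depth.
A pose or a line that the arm cannot do raises MotionError and nothing moves.
- sign_off(): hands the job in; it is judged then, once.
The state is a dict: "time": time; "q": joint angles; "dq": joint speeds; "tau": joint torques, N m; "ee_pos": TCP position; "tcp_rot": TCP orientation; "ft_force": force on the tool from outside, world axes, zero at the start; "torque": the same for the moment, N m; "grip_width": finger opening in mm; "grasp_force": force on a finger pad.
Only numpy, scipy, OpenCV 4.12 (cv2) and the standard library are available. Lean on these libraries where they do the work, as an engineer would, in place of code of your own. Each camera call takes 0.05 s, during which the arm holds its last target. There are 200 camera calls.

TASK

Make up two serving trays from the stock standing between them. On the long tray with three bays stand the small pot in the bay nearest the robot, the pepper mill in the middle bay and the short squat spice jar in the farthest bay; on the short tray with two bays stand the tall coffee jar in the large bay and the tall slim spice jar in the small bay. All stand upright flat on the bay floors, nothing is tipped over on the way, and the wide honey jar is left where it stands.

Things in the scene. Friction and masses are not known exactly. Their poses are not given: they have to be found in the camera images.
- long_tray: Low wooden tray, fixed, 268 mm long (x, away from the robot, turned up to 15 degrees), 98 wide (y), at either side; origin at the centre of its underside, z up. Walls 7 mm thick, tops 26 mm and bay floors 10 mm above the worktop. Three bays, centres x = -88 (nearest the robot), 0 and +88 mm, 78, 84 and 78 mm long in x. Bays 84 mm wide in y, centred at y = 0.
- short_tray: Low wooden tray, fixed, 171 mm long (x, away from the robot, turned up to 15 degrees), 98 wide (y), at either side; origin at the centre of its underside, z up. Walls 7 mm thick, tops 26 mm and bay floors 10 mm above the worktop. Two bays: the large one (nearer the robot) centred at x = -34.5 mm, 88 long; the small one at x = +47.5 mm, 62 long. Bays 84 mm wide in y, centred at y = 0.
- pepper_mill: Turned wooden pepper mill, 150 mm tall, the tallest of the stock. Foot 58 mm across; best held by the head: the round wooden head, 109 to 139 mm above the foot, is 50 mm across; a 12 mm metal button on top of that. The head does not turn. About 0.18 kg. Loose, upright; origin at the centre of its underside, z up. Round, so its yaw does not matter.
- coffee_jar: Tall round jar with a wide lid, 134 mm tall, body 60 mm across up to 107 mm above its underside, lid above that 63 mm across. About 0.35 kg. Loose, upright; origin at the centre of its underside, z up. Round, so its yaw does not matter.
- small_pot: Small stubby pot with a broad lid, 71 mm tall; body 52 mm across, lid (from 52 mm up) 55 mm across. About 0.15 kg. Loose, upright; origin at the centre of its underside, z up. Round, so its yaw does not matter.
- slim_spice: Tall slim spice jar with a tall lid, 90 mm tall, 37 mm across. About 0.07 kg. Loose, upright; origin at the centre of its underside, z up. Round, so its yaw does not matter.
- squat_spice: Short squat spice jar with a flip lid, 64 mm tall, 40 mm across (44 over the lid's nose). About 0.07 kg. Loose, upright; origin at the centre of its underside, z up. Round, so its yaw does not matter.
- honey_jar: Wide round honey jar with a flat lid, 104 mm tall, 70 mm across, the widest of the stock; not wanted on either tray, stays where it stands. About 0.4 kg. Loose, upright; origin at the centre of its underside, z up. Round, so its yaw does not matter.
Things that resemble listed ones, but are neither listed nor needed, are in the scene too. What is shaped like the squat_spice but orange is not meant. Leave any orange look-alike of the small_pot alone.

How it is judged (in metres and radians):
At the end, for the whole second after the job is handed in: Each of the five stands in its named bay, underside on the bay floor (height within 4 mm), inside the bay (13 to 26 mm from its centre, as the play allows), upright within 0.08 rad, at rest; the honey jar is upright within 25 mm of its start (x of small_pot in the frame of long_tray between -0.102 and -0.074 m and y of small_pot in the frame of long_tray between -0.017 and 0.017 m and z of small_pot in the frame of long_tray between 0.006 and 0.014 m and angle between each of small_pot, pepper_mill, squat_spice, coffee_jar, slim_spice's own z axis and vertical below 0.08 rad and linear speed of each of small_pot, pepper_mill, squat_spice, coffee_jar, slim_spice below 0.02 m/s and x of pepper_mill in the frame of long_tray between -0.015 and 0.015 m and y of pepper_mill in the frame of long_tray between -0.015 and 0.015 m and z of pepper_mill in the frame of long_tray between 0.006 and 0.014 m and x of squat_spice in the frame of long_tray between 0.067 and 0.109 m and y of squat_spice in the frame of long_tray between -0.024 and 0.024 m and z of squat_spice in the frame of long_tray between 0.006 and 0.014 m and x of coffee_jar in the frame of short_tray between -0.0495 and -0.0195 m and y of coffee_jar in the frame of short_tray between -0.013 and 0.013 m and z of coffee_jar in the frame of short_tray between 0.006 and 0.014 m and x of slim_spice in the frame of short_tray between 0.0325 and 0.0625 m and y of slim_spice in the frame of short_tray between -0.026 and 0.026 m and z of slim_spice in the frame of short_tray between 0.006 and 0.014 m and distance of honey_jar from where it was at the start of the episode below 0.025 m and angle between honey_jar's own z axis and vertical below 0.1 rad); the robot touches nothing.
It fails at once if the honey jar was disturbed (moved over 25 mm) (distance of honey_jar from where it was at the start of the episode above 0.025 m).
It fails at once if something of the stock was tipped over (angle between any of pepper_mill, coffee_jar, small_pot, slim_spice, squat_spice, honey_jar's own z axis and vertical above 1 rad).
It also fails if it takes over 128 s, if anything falls off the work surface, if the arm or the gripper's body presses on something with over 40 N, if the wrist force passes 120 N, or if a joint passes its speed limit or range.

## Working session

There is one attempt and no reset: what is moved stays moved. The work goes in short steps, each a Python script; the robot and the scene stay as the last script left them, time stands still between calls to the robot, and variables do not carry over. Pictures are saved under pics/ and viewed, at most 14 in all, crops included, and the job is handed in when it is done.

```bash
mkdir -p pics; ls; python3 - <<'E'
from plant import *
import cv2,numpy as np
for n in("scene","top"):
    f=grab_frame(n);cv2.imwrite(f"pics/{n}0.png",f["frame"][:,:,::-1]);np.savez(f"pics/{n}0.npz",**f)
    print(n,f["fx"],f["fy"],f["cx"],f["cy"],np.round(f["R"],4).tolist(),np.round(f["t"],1), np.round(-f["R"].T@f["t"],1))
s=read_state();print(s["time"],s["grip_width"],tip_reach,s["tcp_rot"])
E
```

```text
pics
scene 457.01321823255176 457.01321823255176 322.2586612069538 203.69107839223858 [[0.1669, -0.986, 0.0048], [-0.8509, -0.1465, -0.5044], [0.4981, 0.0802, -0.8634]] [-68.2 456.1 878.1] [-37.9 -70.8 988.5]
top 393.8013286552592 393.8013286552592 314.697597634818 199.23135319743014 [[-0.0232, -0.9997, -0.001], [-0.977, 0.0229, -0.2121], [0.2121, -0.0039, -0.9773]] [  2.9 507.4 824.9] [320.8  -5.4 913.7]
0.1 93.67151944822649 8.0 [[-9.63546900e-01  2.67538294e-01 -7.95460066e-04]
 [ 2.67539320e-01  9.63545292e-01 -1.78388688e-03]
 [ 2.89203749e-04 -1.93167552e-03 -9.99998092e-01]]
```

View pics/scene0.png

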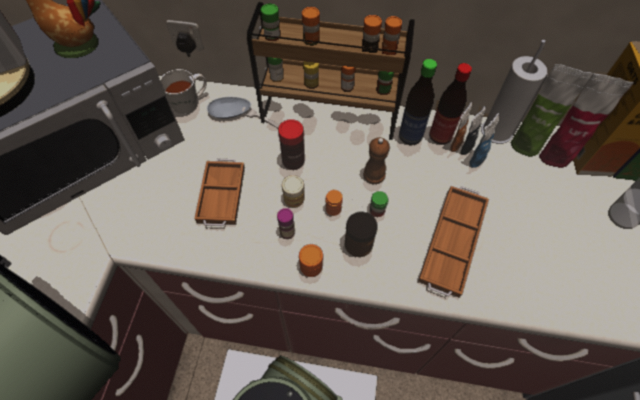

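View pics/top0.png

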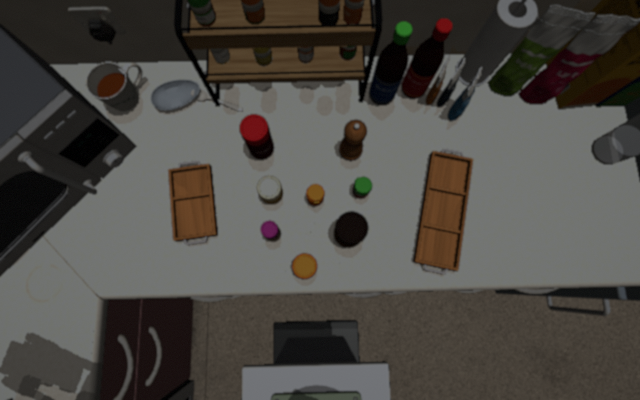

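The two pictures show the stock: coffee jar (red lid, top view about 257,130), pepper mill (354,135), small pot (cream lid, 269,187), slim spice (purple, 270,230), squat spice (green, 363,186) and honey jar (black, 350,229). The orange look-alikes are at (315,195) and (304,265). The short tray is on the left, the long one on the right. I'll enlarge both views to pick points.

```bash
python3 - <<'E'
import cv2,numpy as np
for n,(x0,y0,x1,y1),s in(("top",(160,100,480,280),2.5),("scene",(190,110,500,300),2.5)):
    im=cv2.imread(f"pics/{n}0.png")[y0:y1,x0:x1]
    im=cv2.resize(im,None,fx=s,fy=s,interpolation=cv2.INTER_CUBIC)
    im=np.clip(im.astype(float)*1.5,0,255).astype('uint8')
    for x in range(x0,x1,20): cv2.putText(im,str(x),(int((x-x0)*s),8),0,.3,(255,0,0),1);cv2.line(im,(int((x-x0)*s),10),(int((x-x0)*s),14),(255,0,0),1)
    for y in range(y0,y1,20): cv2.putText(im,str(y),(0,int((y-y0)*s)+3),0,.3,(255,0,0),1)
    cv2.imwrite(f"pics/{n}0z.png",im)
E
```

```text
(no output)
```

View pics/top0z.png

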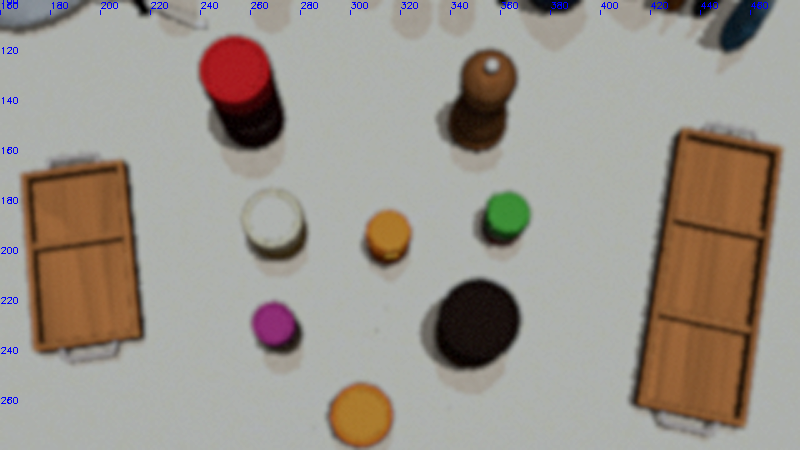

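View pics/scene0z.png

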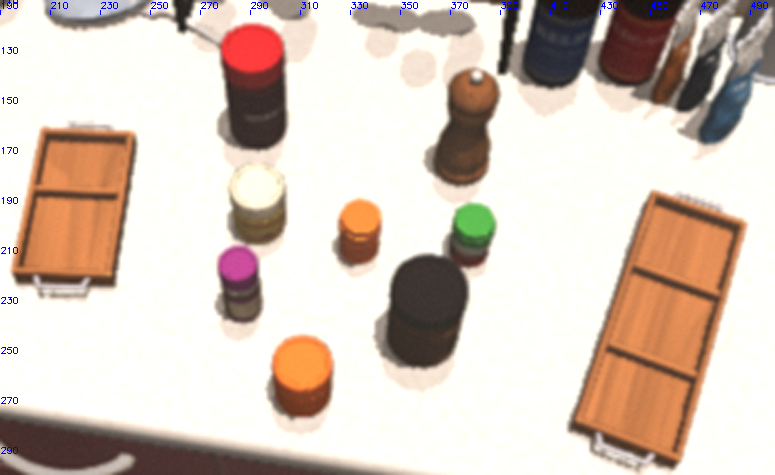

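Both views show the same layout, with clear lid tops and tray corners. I'm picking those points and triangulating against the known heights.

```bash
cat >geo.py <<'E'
import numpy as np
from scipy.optimize import least_squares
def load(n): return dict(np.load(n))
def bp(f,uv,z):
    d=f["R"].T@np.array([(uv[0]-f["cx"])/f["fx"],(uv[1]-f["cy"])/f["fy"],1]); c=-f["R"].T@f["t"]
    return (c+d*(z-c[2])/d[2])[:2]
def pr(f,X):
    c=f["R"]@np.asarray(X,float)+f["t"]; return np.array([f["fx"]*c[0]/c[2]+f["cx"],f["fy"]*c[1]/c[2]+f["cy"]])
E
python3 - <<'E'
from geo import *
T=load("pics/top0.npz");S=load("pics/scene0.npz")
t=lambda p:(160+p[0]/2.5,100+p[1]/2.5); s=lambda p:(190+p[0]/2.5,110+p[1]/2.5)
ob=dict(coffee=((235,70),(253,48),134),mill=((491,65),(477,76),150),pot=((272,217),(258,186),71),squat=((509,213),(474,223),64),slim=((273,324),(239,263),90),honey=((480,318),(429,290),104),opot=((361,415),(303,363),71),osq=((388,233),(361,219),64))
for k,(a,b,z) in ob.items(): print(k,bp(T,t(a),z).round(1),bp(S,s(b),z).round(1))
for k,L,a,b in(("long",268,[(683,131),(780,150),(743,427),(633,404)],[(653,193),(745,224),(678,466),(571,427)]),("short",171,[(22,175),(127,162),(143,339),(37,351)],[(42,130),(134,136),(113,285),(13,277)])):
    C=np.array([(L/2,49),(L/2,-49),(-L/2,-49),(-L/2,49)])
    for F,m,pk in((T,t,a),(S,s,b)):
        P=np.array([bp(F,m(p),26) for p in pk])
        def res(v): c,sn=np.cos(v[2]),np.sin(v[2]); return (C@np.array([[c,sn],[-sn,c]])+v[:2]-P).ravel()
        r=least_squares(res,[*P.mean(0),0]); print(k,r.x[:2].round(1),np.degrees(r.x[2]).round(2),r.fun.round(1))
E
```

```text
coffee [646.7 115.8] [646.  116.2]
mill [639.4 -98.3] [636.  -98.1]
pot [534.1  91.7] [532.1  91.5]
squat [ 534.6 -118.4] [ 530.5 -116.2]
slim [436.4  88.5] [437.   88.7]
honey [435.5 -84.6] [431.4 -82.6]
opot [360.   16.3] [359.   16.5]
osq [518.9 -10.3] [516.7 -10.4]
long [ 482.3 -305.1] -13.92 [ 3.9  2.3  1.3 -3.1 -3.2  0.8 -2.  -0.1]
long [ 478.1 -304. ] -13.53 [ 0.9  2.8 -1.  -2.2 -1.3 -0.7  1.4  0.1]
short [513.5 271.7] 6.88 [ 0.9 -0.8  2.2 -0.  -0.  -0.6 -3.1  1.4]
short [508.6 272.8] 7.13 [-2.1 -0.   1.3 -2.2  2.6  0.5 -1.8  1.7]
```

```bash
cat >job.py <<'E'
from plant import *
import numpy as np, cv2
LONG=(480.2,-304.5,-13.7); SHORT=(511,272.3,7.0)
# stock xy, grasp height above underside, diameter, force, tray, bay x
OB=dict(coffee=((646.5,116),88,60,40,SHORT,-34.5),slim=((436.7,88.6),55,37,20,SHORT,47.5),
 pot=((533,91.6),46,55,25,LONG,-88),squat=((532.5,-117.3),43,40,20,LONG,88),mill=((637.7,-98.2),124,50,30,LONG,0))
def rot(deg):
    c,s=np.cos(np.radians(deg)),np.sin(np.radians(deg)); return np.array([[-c,-s,0],[-s,c,0],[0,0,-1.]])
def bay(tray,x):
    a=np.radians(tray[2]); return tray[0]+x*np.cos(a),tray[1]+x*np.sin(a)
UP=125
def do(k,yaw=0,xy=None,to=None):
    p,g,d,F,tray,bx=OB[k]; p=xy or p; q=to or bay(tray,bx); h=g-11
    try:
        z=max(h+UP,read_state()["ee_pos"][2])
        move_ptp([*p,h+UP],rot(yaw)); servo_line([*p,h],feed=130)
        grasp(F); s=read_state(); print(k,"width",round(s["grip_width"],1),"force",round(s["grasp_force"],1),"t",round(s["time"],1))
        if abs(s["grip_width"]-d)>7: print("BAD GRIP"); return False
        servo_line([*p,h+UP],feed=130)
        servo_line([*q,h+UP],rot(tray[2]),feed=200)
        servo_line([*q,h+25],feed=130); servo_line([*q,h+11],feed=30)
        print(" width",round(read_state()["grip_width"],1),"F",np.round(read_state()["ft_force"],1))
        release(); servo_line([*q,h+UP],feed=150)
        print(" done t",round(read_state()["time"],1)); return True
    except MotionError as e: print("ERR",k,e,read_state()["ee_pos"]); return False
def snap(n,tag):
    f=grab_frame(n);cv2.imwrite(f"pics/{tag}.png",f["frame"][:,:,::-1]);np.savez(f"pics/{tag}.npz",**f)
E
python3 - <<'E'
from job import *
for k,(p,g,d,F,t,bx) in OB.items():
    q=bay(t,bx); print(k,np.round(q,0),[ik(np.array([*xy,g-11+z]),rot(a)) is not None for xy,a in((p,0),(q,t[2])) for z in(0,UP)])
if do("coffee"): snap("wrist","w1"); snap("top","t1")
E
```

```text
coffee [477. 268.] [True, True, True, True]
slim [558. 278.] [True, True, True, True]
pot [ 395. -284.] [True, True, True, True]
squat [ 566. -325.] [True, True, True, True]
mill [ 480. -304.] [True, True, True, True]
coffee width 62.6 force 40.0 t 4.2
 width 62.5 F [ 0.6  0.9 -4.9]
 done t 9.7
```

```bash
python3 - <<'E'
import cv2,numpy as np
a=cv2.imread("pics/t1.png")[100:280,150:480]; b=cv2.imread("pics/w1.png")
a=cv2.resize(a,None,fx=1.6,fy=1.6)
c=np.zeros((max(a.shape[0],250)+0,a.shape[1],3),'uint8'); b=cv2.resize(b,(400,250))
im=np.zeros((a.shape[0]+250,a.shape[1],3),'uint8'); im[:a.shape[0]]=a; im[a.shape[0]:,:400]=b
cv2.imwrite("pics/v1.png",np.clip(im*1.4,0,255).astype('uint8'))
E
```

```text
(no output)
```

View pics/v1.png

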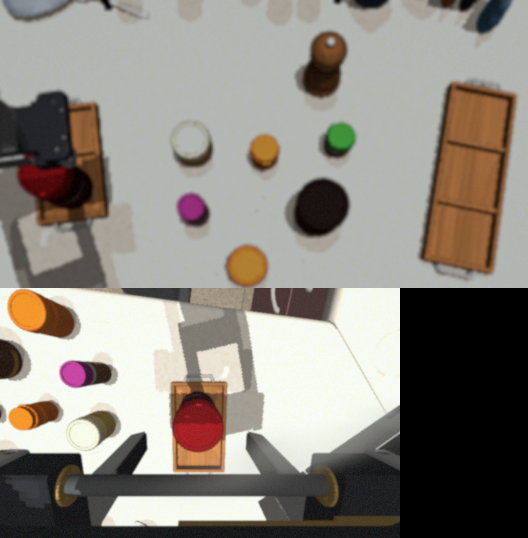

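The coffee jar stands upright in the large bay (wrist view about 198,420, inside the tray walls), and the rest of the stock hasn't moved. Next is the slim spice, then the pot, squat spice and mill.

```bash
python3 - <<'E'
from job import *
ok=all(do(k) for k in("slim","pot","squat","mill"))
if ok:
    s=read_state(); move_ptp([400,0,260],rot(0)); snap("top","t2"); snap("scene","s2")
    import cv2
    a,b=[cv2.imread(f"pics/{n}.png") for n in("t2","s2")]
    im=np.vstack([cv2.resize(a[90:290,150:490],None,fx=1.45,fy=1.45),cv2.resize(b[110:310,180:520],None,fx=1.45,fy=1.45)])
    cv2.imwrite("pics/v2.png",np.clip(im*1.4,0,255).astype('uint8')); print(im.shape,read_state()["time"])
E
```

```text
slim width 36.6 force 20.0 t 12.6
 width 36.4 F [-0.1  0.1 -0.1]
 done t 18.4
pot width 54.9 force 25.0 t 21.0
 width 54.9 F [ 0.2 -0.1 -2.1]
 done t 27.4
squat width 40.0 force 20.0 t 30.3
 width 39.6 F [-0.5 -0.2 -0.2]
 done t 36.0
mill width 46.3 force 29.9 t 38.9
 width 46.6 F [ 0.4 -0.4 -1.1]
 done t 44.8
(580, 493, 3) 46.0667
```

View pics/v2.png

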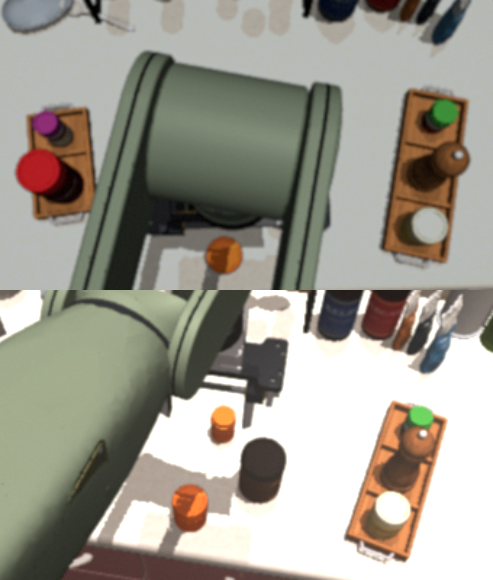

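All five stand upright in their bays. The top-view lid centres in the crop are slim (47,124), coffee (44,172), squat (443,112), mill button (458,157) and pot (430,225). I'll convert these to tray coordinates as a check.

```bash
python3 - <<'E'
from geo import *
T=load("pics/t2.npz");S=load("pics/s2.npz")
LONG=(482.3,-305.1,-13.9);SHORT=(513.5,271.7,6.9)
def loc(p,t):
    a=np.radians(t[2]);d=p-np.array(t[:2]);return np.round([d@[np.cos(a),np.sin(a)],d@[-np.sin(a),np.cos(a)]],1)
for k,p,z,t,tg in(("slim",(47,124),100,SHORT,47.5),("coffee",(44,172),144,SHORT,-34.5),("squat",(443,112),74,LONG,88),("mill",(458,157),160,LONG,0),("pot",(430,225),81,LONG,-88)):
    print(k,loc(bp(T,(150+p[0]/1.45,90+p[1]/1.45),z),t),tg)
for k,p,z,t,tg in(("squat",(420,417-290),74,LONG,88),("mill",(422,434-290),160,LONG,0),("pot",(391,513-290),81,LONG,-88)):
    print("scene",k,loc(bp(S,(180+p[0]/1.45,110+p[1]/1.45),z),(478.1,-304,-13.5)),tg)
E
```

```text
slim [42.5 -3.3] 47.5
coffee [-39.7  -7.7] -34.5
squat [87.9  3.2] 88
mill [-3.  -0.1] 0
pot [-88.8  -0.8] -88
scene squat [88.5  1.7] 88
scene mill [0.9 1.9] 0
scene pot [-96.1   1.7] -88
```

```bash
python3 - <<'E'
from job import *
move_ptp([150,340,260],rot(60)); snap("top","t3"); snap("scene","s3")
a,b=[cv2.imread(f"pics/{n}.png") for n in("t3","s3")]
im=np.hstack([cv2.resize(a[130:260,140:240],None,fx=4,fy=4,interpolation=2),cv2.resize(b[130:260,170:270],None,fx=4,fy=4,interpolation=2)])
cv2.imwrite("pics/v3.png",np.clip(im*1.6,0,255).astype('uint8'))
E
```

```text
(no output)
```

View pics/v3.png

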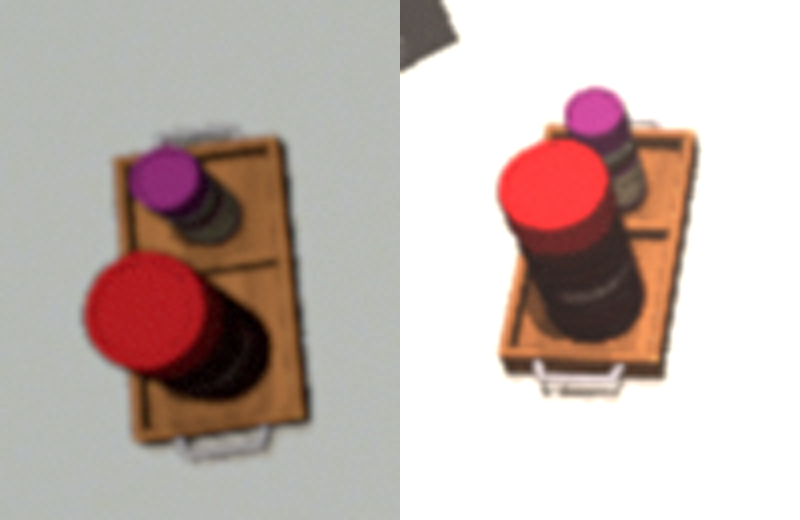

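Both jars stand upright inside their bays. Top-view lid centres are coffee (146,311) and slim (166,180); in the scene view they are (153,185) and (196,113).

```bash
python3 - <<'E'
from geo import *
T=load("pics/t3.npz");S=load("pics/s3.npz")
def loc(p,t):
    a=np.radians(t[2]);d=p-np.array(t[:2]);return np.round([d@[np.cos(a),np.sin(a)],d@[-np.sin(a),np.cos(a)]],1)
for F,o,t,c,s in((T,(140,130),(513.5,271.7,6.9),(146,311),(166,180)),(S,(170,130),(508.6,272.8,7.1),(153,185),(196,113))):
    for k,p,z in(("coffee",c,144),("slim",s,100)): print(k,loc(bp(F,(o[0]+p[0]/4,o[1]+p[1]/4),z),t))
E
```

```text
coffee [-36.8  -0.3]
slim [43.9 -1.5]
coffee [-33.1  -0.5]
slim [48.1 -3.1]
```

All five are within tolerance and the arm is clear, so I'm handing in.

```bash
python3 -c "
from plant import *
print(read_state()['time'],sign_off())"
```

```text
the job is handed in; nothing more can be done
47.725 None
```

Both trays are made up and the job was handed in at 47.7 s. In the last pictures all five items stand upright in their named bays and the honey jar stands where it was; the hand-in returned no verdict.

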